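# Set the canning timer to thirty minutes

## Robot

A 7-joint arm with a two-finger parallel gripper is mounted at the origin on a cart in front of the work surface, level with it; the furniture and walls round the work are solid. World frame = base frame: x ahead of the robot, y to its left, z up, the work surface at z = 0. Lengths are in m, angles in rad, forces in N, time in s.
With the tool pointing down it reaches from about 0.4 to 0.925 m from the base axis. Payload 4.1 kg.
Tool frame: the origin (TCP) lies midway between the tips of the shut fingers; the grasp point (between the pads) lies pinch_z behind it (pinch_z is the distance from the TCP to the grasp point, in m); z points along the fingers, y is the line along which they close (so a half turn about z gives the same grasp; the last joint's range is limited). The gripper opens to 85 mm and grips with 20 to 120 N. Pads are 22 mm wide; open, the fingers measure 114 mm over their backs; the gripper's body (76 mm by 85 mm) begins 54 mm behind the grasp point. The pads swing forward as they close: fully open they stand 13 mm farther back than shut.
Start: joints at [1.211, 0.398, 0.045, 1.537, -0.019, 1.207, -0.051], TCP at [0.168, -0.628, 0.231] pointing down, gripper open.
Joint ranges: [-2.82, 2.82], [-0.49, 2.23], [-1.37, 1.46], [0, 2.46], [-1.36, 4.5], [0.23, 2], [-2.94, 2.94]. Speed limits (rad/s): [2.57, 2.57, 3.14, 3.14, 3.14, 3.14, 3.14].

## Interface

Orientations are given as a unit quaternion [w, x, y, z].
In Python, from station import * gives the robot as it stands.
- The arm moves only by the tool play_rows, never from a script. Its argument "commands" is text: rows parted by semicolons, each of 4 numbers parted by spaces: the shift along the tool's x, y, z in m, then the turn about the tool's z in degrees. In form: dx dy dz turn; .... A call has 1 to 12 rows; each row is the pose to reach, as a shift and turn from the pose commanded when the call began, along the tool's axes at that moment; what a row does not reach only later rows make up. A row lasts 1/12 s, in which the tool goes at most 41.7 mm and 7.16 degrees, less where a joint would pass 70% of its speed; a pose out of reach is approached as far as the arm can. A call with a gripper value outside its range is refused whole. "fingers" is the closure, from -1 (fully open) to 1 (shut), set as the call begins (left out, the last holds). The fingers move at their own pace and stop on an object; the grip force is fixed at half the most. Time passes only in rows, so rows that repeat a pose let the fingers close. It gives the time, the measured TCP pose, the force, the opening and the grip force at its end, in the units of the state.
- read_state(): the state, without advancing time (a new reading comes with each control period).
- read_camera(name): name is "side" or "top" or "wrist"; returns a dict with "pixels" (384x512x3 uint8, blue, green, red), "intrinsics" (3x3 intrinsics, pixels), "k1" (the pictures are not rectified: a ray, as slopes to the right and down, at radius r is drawn at 1 + k1 r^2 times it, then the intrinsics apply), "camera_from_world" (4x4, takes a point from world to camera coordinates). Camera axes: x right, y down, z forward; pixel columns grow to the right and rows downward; lengths in m; the calibration is good to about 2 mm. A picture is of the moment at which its call begins. There is no depth.
- hand_in(): hands the job in; it is judged then, once.
Trained networks look in a picture, given as the dict that the camera call returned (one of the last four; its "shot" number tells which), for a name from the list of things; names that differ only in an ending like _2 or _b are one class to them, and where a whole thing is asked for, a point or a joint stands for the part that bears it (a point fixed in the world has none). Each returns a list of dicts, best first, with "score" (0 to 1); they miss things now and then, are a little off and sometimes report something else, mostly with a low value. They report only what shows in the picture. A call takes as long as a camera call.
- find_in(picture, thing): "centre" ([x, y, z] in m, in the coordinates of the camera as it stood for that picture, good to about 4 mm: the middle of the surface that is visible of it).
The state is a dict: "time": time; "joint_pos": joint angles; "qvel": joint speeds; "joint_efforts": joint torques, N m; "position": TCP position; "orientation": TCP orientation; "force": force on the tool from outside, world axes, zero at the start; "ft_torque": the same for the moment, N m; "grip_width": finger opening in m; "grasp_force": force on a finger pad.
Only numpy, scipy, OpenCV 4.12 (cv2) and the standard library are available. Lean on these libraries where they do the work, as an engineer would, in place of code of your own. Each camera call takes 0.05 s, during which the arm holds its last target. There are 200 camera calls.

## Task

The jars are about to go into the canner: set the timer with the straight bar grip to 30 minutes. Turn its dial clockwise; every click, and every mark on its face, is ten minutes, counted from the broad zero mark. Leave the dial of the other timer, the one with the round knob, as it is, and let go when the dial is set.

Things in the scene. Friction and masses are not known exactly. Their poses are not given: they have to be found in the camera images.
- timer: The bar-grip timer: round steel case 96 mm across, fixed to the worktop by a rubber foot. Origin at the centre of its underside, on the dial's axis; -x points to the zero mark. White face 46 mm up, with 11 black marks 24 degrees apart, clockwise, the first (zero) broad and long. Its dial is a dark disc 52 mm across, 6 mm high, with an upright black bar on it.
- timer_grip (a point): Point on the dial's vertical axis inside the bar grip, 70 mm above the worktop; turns with the dial. x lies along the bar, y across it, z up; the -x end has the white pointer line and, on the disc, the white nose. The bar is 46 mm long, 14 mm wide and reaches from 52 to 81 mm above the worktop.
- timer_dial (a joint): Angle of that dial (rad): 0 with the nose at the zero mark, growing clockwise seen from above. A detent (click) every 0.4189 (24 degrees, ten minutes), end stop at 4.189; 30 minutes is the third detent, 1.257. It starts in the detent for 0, 10 or 20 minutes. A click takes under 0.15 N m; let go between detents, the dial settles into the nearer one.
- round_timer_nose (a point): Tip of the white nose on the dial of the other timer, 52 mm above the worktop, 28 mm from its vertical axis, which lies in the +x direction of this point. Same case, face and marks, also fixed, but a round black knob 34 mm across, its top 68 mm above the worktop. To be left as it is.

How it is judged:
By the outcome, as a careful person would: the job done as asked, in the order asked, and still so for the second after the job is handed in, with the robot touching nothing.
It also fails if it takes over 32 s, if anything falls off the work surface, if the arm or the gripper's body presses on something with over 40 N, if the wrist force passes 120 N, or if a joint passes its speed limit or range.

## Working session

There is one attempt and no reset: what is moved stays moved. The work goes in short steps, Python scripts to look and compute and a tool call to move; the robot and the scene stay as the last step left them, time stands still between calls to the robot, and variables do not carry over. Pictures are saved under pics/ and viewed, at most 10 in all, crops included, and the job is handed in when it is done.

Besides the shell and the picture viewer there is one more tool, called after "Request:" as name(argument=value, ...) on one line, values as JSON. play_rows: Moves the arm, as the interface text tells. Its arguments: {"type":"object","properties":{"commands":{"type":"string"},"fingers":{"type":"number"}},"required":["commands"]}

```bash
mkdir -p pics
cat > h.py <<'E'
from station import *
import numpy as np, cv2
def world(pic,c):
    return (np.linalg.inv(pic["camera_from_world"])@np.r_[c,1])[:3]
def pix(pic,p):
    c=(pic["camera_from_world"]@np.r_[p,1])[:3]; s=c[:2]/c[2]; s=s*(1+pic["k1"]*(s@s))
    return (pic["intrinsics"]@np.r_[s,1])[:2]
def onplane(pic,uv,z):
    K=pic["intrinsics"]; t=np.linalg.solve(K,np.r_[uv,1])[:2]; s=t.copy()
    for _ in range(20): s=t/(1+pic["k1"]*(s@s))
    T=np.linalg.inv(pic["camera_from_world"]); d=T[:3,:3]@np.r_[s,1]; o=T[:3,3]
    return o+d*(z-o[2])/d[2]
E
python3 - <<'E'
from h import *
s=read_state(); print({k:np.round(s[k],3) for k in("time","position","orientation","grip_width")}, [k for k in s])
for n in("top","side"):
    p=read_camera(n); cv2.imwrite(f"pics/{n}0.png",p["pixels"])
    for t in("timer","timer_grip","round_timer_nose"):
        for r in find_in(p,t)[:2]: w=world(p,np.array(r["centre"])); print(n,t,round(r["score"],2),w.round(3),pix(p,w).round())
E
```

```text
{'time': np.float64(0.0), 'position': array([ 0.167, -0.627,  0.23 ]), 'orientation': array([-0.001,  0.992,  0.13 , -0.   ]), 'grip_width': np.float64(0.086)} ['time', 'joint_pos', 'qvel', 'joint_efforts', 'position', 'orientation', 'force', 'ft_torque', 'grasp_force', 'grip_width']
top timer 0.86 [0.418 0.146 0.044] [178. 198.]
top timer_grip 0.73 [0.423 0.149 0.05 ] [176. 195.]
top round_timer_nose 0.73 [ 0.432 -0.208  0.051] [320. 189.]
side timer 0.78 [0.406 0.17  0.047] [207. 267.]
side timer 0.44 [0.418 0.161 0.062] [204. 256.]
side timer_grip 0.93 [0.418 0.158 0.062] [205. 255.]
side round_timer_nose 0.56 [ 0.427 -0.208  0.055] [291. 179.]
```

```bash
python3 -c "
import cv2,numpy as np
a=cv2.imread('pics/top0.png');b=cv2.imread('pics/side0.png');cv2.imwrite('pics/both0.png',cv2.resize(np.hstack([a,b]),(800,300)))"
```

```text
(no output)
```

View pics/top0.png

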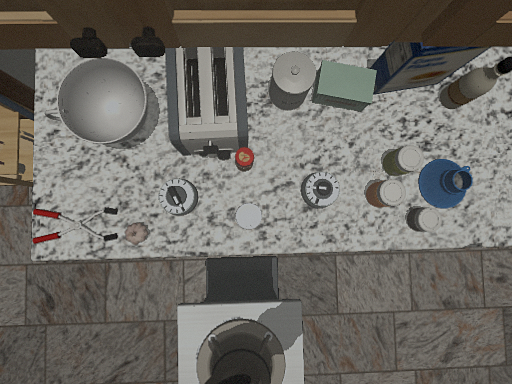

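The top view shows timers at (178,197) and (321,188), a toaster behind, and cupboards overhead at the far end. I'll enlarge both timers.

```bash
python3 -c "
import cv2,numpy as np
a=cv2.imread('pics/top0.png');b=cv2.imread('pics/side0.png')
f=lambda i,u,v:cv2.resize(i[v-25:v+25,u-33:u+33],(400,300),interpolation=cv2.INTER_CUBIC)
cv2.imwrite('pics/z.png',np.vstack([np.hstack([f(a,178,197),f(a,321,188)]),np.hstack([f(b,206,265),cv2.resize(b,(400,300))])]))"
```

```text
(no output)
```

View pics/z.png

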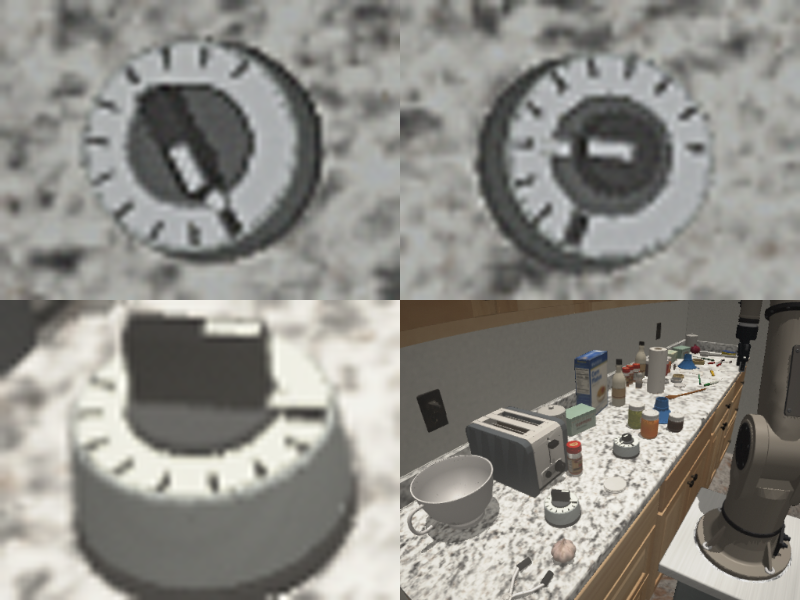

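The bar timer's nose is at the zero mark (bottom right, about (183,209)), so it reads 0. It needs +72° clockwise. Next I'll work out the geometry.

Run:
```python
from h import *
import station
print([n for n in dir(station) if n[0]!='_'][:60], getattr(station,'pinch_z',None))
from scipy.spatial.transform import Rotation as R
p=read_camera("top")
c=onplane(p,[176.35,195.8],.052); m=onplane(p,[182.95,208.8],.046)
f=onplane(p,[145+190/6.06,172+143/6.06],.046)
print(c,m,"nose dir deg",np.degrees(np.arctan2(*(m-c)[[1,0]])))
s=read_state();M=R.from_quat(np.r_[s["orientation"][1:],s["orientation"][0]]).as_matrix();print(M.round(3))
for w in([.32,-.3,.27],[c[0],c[1],.2]): print((M.T@(np.array(w)-s["position"])).round(3))
```

```text
['PlanningError', 'find_in', 'hand_in', 'pinch_z', 'read_camera', 'read_state'] 0.0187
[0.42249193 0.14780956 0.052     ] [0.39050212 0.13317406 0.046     ] nose dir deg -155.41566756356943
[[ 0.966  0.258 -0.   ]
 [ 0.258 -0.966  0.   ]
 [-0.    -0.    -1.   ]]
[ 0.232 -0.278 -0.039]
[ 0.446 -0.684  0.031]
```

Request:
play_rows(commands="0.1 -0.12 -0.04 0;0.1 -0.12 -0.04 0;0.1 -0.12 -0.04 0;0.1 -0.12 -0.04 0;0.232 -0.278 -0.04 0;0.232 -0.278 -0.04 0;0.232 -0.278 -0.04 0;0.232 -0.278 -0.04 0;0.232 -0.278 -0.04 0;0.232 -0.278 -0.04 0;0.232 -0.278 -0.04 0;0.232 -0.278 -0.04 0", fingers=-1)

```text
time: 1.45
position: [0.3198, -0.3003, 0.2716]
orientation: [0.001, 0.992, 0.13, -0.0]
force: [0.5, -0.4, 0.7]
grip_width: 0.086
grasp_force: 0.0
```

```bash
cat > g.py <<'E'
from h import *
from scipy.spatial.transform import Rotation as R
def go(w):
    s=read_state();M=R.from_quat(np.r_[s["orientation"][1:],s["orientation"][0]]).as_matrix()
    print(s["time"],s["position"].round(4) if hasattr(s["position"],'round') else s["position"],"x yaw",np.degrees(np.arctan2(M[1,0],M[0,0])).round(2),"q",np.round(s["joint_pos"],2),"F",np.round(s["force"],1),np.round(s["ft_torque"],2),s["grip_width"],s["grasp_force"])
    print("shift",(M.T@(np.array(w)-s["position"])).round(4))
E
python3 -c "
from g import *
go([.422,.148,.2])"
```

```text
1.45 [ 0.3198 -0.3003  0.2716] x yaw 14.93 q [ 0.84 -0.01 -0.19  1.95 -0.    1.21 -0.65] F [ 0.5 -0.4  0.7] [-0.01 -0.02 -0.04] 0.08598222118059214 0.0
shift [ 0.2143 -0.4069  0.0711]
```

Request:
play_rows(commands="0.214 -0.407 0.02 -7;0.214 -0.407 0.02 -14;0.214 -0.407 0.02 -21;0.214 -0.407 0.02 -28;0.214 -0.407 0.02 -35;0.214 -0.407 0.02 -42;0.214 -0.407 0.02 -49;0.214 -0.407 0.02 -56;0.214 -0.407 0.02 -63;0.214 -0.407 0.02 -70;0.214 -0.407 0.02 -77;0.214 -0.407 0.02 -84")

```text
time: 2.45
position: [0.4234, 0.1558, 0.2519]
orientation: [-0.002, 0.645, 0.764, 0.003]
force: [-0.9, -0.2, -0.1]
grip_width: 0.0853
grasp_force: 0.0
```

Request:
play_rows(commands="0 0 0 -7;0 0 0 -14;0 0 0 -21;0 0 0 -28;0 0 0 -35;0 0 0 -42;0 0 0 -49;0 0 0 -56;0 0 0 -63;0 0 0 -70;0 0 0 -77;0 0 0 -84")

```text
time: 3.45
position: [0.4231, 0.1469, 0.2512]
orientation: [-0.0, -0.027, 1.0, 0.0]
force: [-0.8, -0.0, 0.2]
grip_width: 0.0854
grasp_force: 0.0
```

Run:
```python
from g import *
go([.422,.148,.2])
p=read_camera("wrist"); cv2.imwrite("pics/w1.png",p["pixels"])
for t in("timer","timer_grip"):
    for r in find_in(p,t)[:2]: w=world(p,np.array(r["centre"])); print(t,round(r["score"],2),w.round(3),pix(p,w).round())
```

```text
3.45 [0.4231 0.1469 0.2512] x yaw -176.94 q [ 0.35  0.04 -0.8   1.95  0.03  1.16  1.17] F [-0.8 -0.   0.2] [ 0.01 -0.03  0.01] 0.08536575439353374 0.0
shift [0.001  0.0012 0.0512]
timer 0.65 [0.417 0.152 0.052] [258. 165.]
timer_grip 0.7 [0.424 0.152 0.053] [257. 170.]
```

View pics/w1.png

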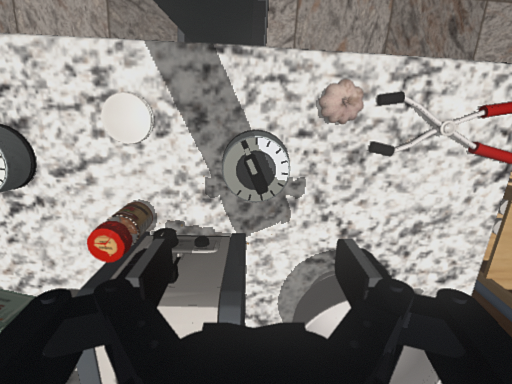

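The wrist view shows the bar timer at (257,168), still at zero, with clear space around it. I'll refine the centre and bar direction.

```bash
python3 -c "
import cv2
b=cv2.imread('pics/w1.png');cv2.imwrite('pics/w1z.png',cv2.resize(b[125:210,210:305],(760,680),interpolation=cv2.INTER_CUBIC)[:600])"
```

```text
(no output)
```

View pics/w1z.png

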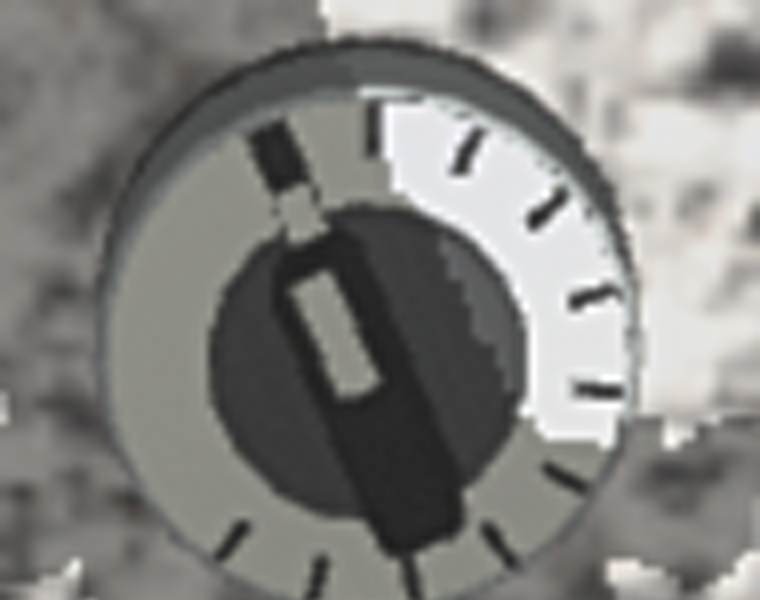

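Run:
```python
from g import *
p=read_camera("wrist")
P=lambda u,v,z:onplane(p,[210+u/8-.5+.06,125+v/8-.5+.06],z)
c=P(368,361,.052);m=P(275,157,.046);a=P(315,252,.081);b=P(430,538,.081)
an=lambda d:np.degrees(np.arctan2(d[1],d[0]))
print(c,an(m-c),(a+b)/2,an(a-b),np.linalg.norm(a-b))
c=.5*c+.25*(a+b); print(c)
go([c[0],c[1],.0513])
```

```text
[0.42343854 0.15011648 0.052     ] -152.44999374725768 [0.42264049 0.15067271 0.081     ] -155.8688223206498 0.0456764073323635
[0.42303951 0.15039459 0.0665    ]
3.65 [0.4226 0.1476 0.2512] x yaw -177.38 q [ 0.35  0.04 -0.8   1.95  0.03  1.16  1.16] F [ 0.7 -0.4 -0.3] [ 0.01 -0.01  0.  ] 0.0852092948895499 0.0
shift [-0.0006  0.0027  0.1999]
```

Request:
play_rows(commands="0 0.003 0.05 -7;0 0.003 0.08 -14;0 0.003 0.11 -21;0 0.003 0.12 -22.5;0 0.003 0.14 -22.5;0 0.003 0.16 -22.5;0 0.003 0.175 -22.5;0 0.003 0.185 -22.5;0 0.003 0.195 -22.5;0 0.003 0.195 -22.5;0 0.003 0.195 -22.5;0 0.003 0.195 -22.5")

```text
time: 4.65
position: [0.4226, 0.1521, 0.0571]
orientation: [0.001, -0.22, 0.976, -0.0]
force: [0.1, -0.0, 0.9]
grip_width: 0.0857
grasp_force: 0.0
```

```bash
python3 -c "
from g import *
go([.423,.1504,.056])
p=read_camera('side');b=p['pixels'];cv2.imwrite('pics/s2.png',cv2.resize(b[190:310,130:290],(800,600)))"
```

```text
4.65 [0.4226 0.1521 0.0571] x yaw -154.6 q [ 0.22  0.35 -0.77  2.16  0.35  0.76  1.24] F [ 0.1 -0.   0.9] [ 0.01 -0.02  0.01] 0.08565188723101139 0.0
shift [ 0.0003 -0.0017  0.0011]
```

View pics/s2.png

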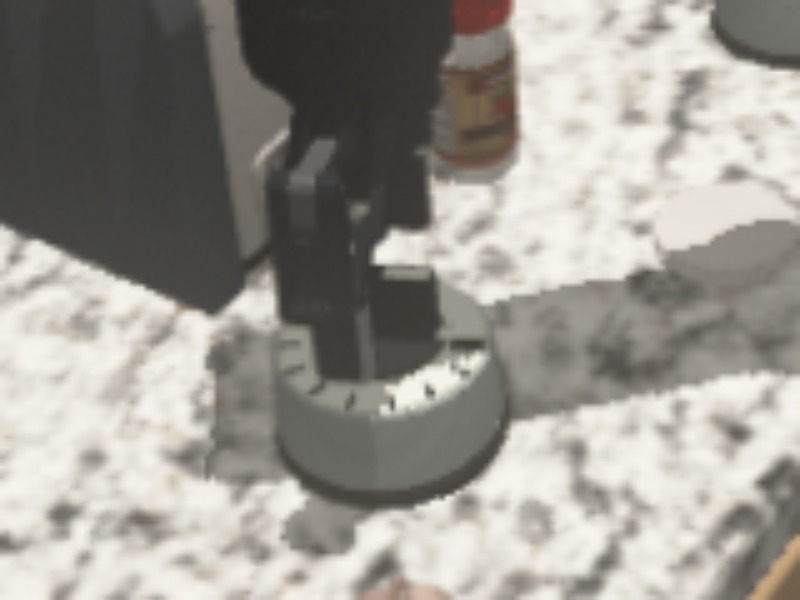

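The fingers straddle the bar, which shows at about (405,300) in the crop. Now I'll close them.

Request:
play_rows(commands="0 -0.001 0 0;0 -0.001 0 0;0 -0.001 0 0;0 -0.001 0 0;0 -0.001 0 0;0 -0.001 0 0;0 -0.001 0 0;0 -0.001 0 0;0 -0.001 0 0;0 -0.001 0 0;0 -0.001 0 0;0 -0.001 0 0", fingers=1)

```text
time: 5.7
position: [0.4231, 0.1488, 0.0566]
orientation: [0.0, -0.22, 0.976, -0.002]
force: [1.2, -4.9, 3.8]
grip_width: 0.013
grasp_force: 59.5
```

```bash
python3 -c "
from g import *
go([.423,.1504,.056])"
```

```text
5.7 [0.4231 0.1488 0.0566] x yaw -154.62 q [ 0.23  0.35 -0.76  2.16  0.36  0.76  1.24] F [ 1.2 -4.9  3.8] [-0.89 -0.17  0.05] 0.012973217383233501 59.457077980041504
shift [-0.0006  0.0014  0.0006]
```

Gripped with small side forces, so I'll turn +72°.

Request:
play_rows(commands="0 0 0 7;0 0 0 14;0 0 0 21;0 0 0 28;0 0 0 35;0 0 0 42;0 0 0 49;0 0 0 56;0 0 0 63;0 0 0 69;0 0 0 72;0 0 0 72")

```text
time: 6.7
position: [0.4235, 0.1513, 0.0566]
orientation: [0.001, 0.395, 0.919, 0.001]
force: [2.9, -0.1, -1.0]
grip_width: 0.0127
grasp_force: 58.7
```

Request:
play_rows(commands="0 0 0 0;0 0 0 0;0 0 0 0")

```text
time: 6.95
position: [0.4235, 0.1513, 0.0566]
orientation: [0.001, 0.395, 0.919, 0.001]
force: [5.0, -0.5, -1.2]
grip_width: 0.0122
grasp_force: 58.7
```

```bash
python3 -c "
from g import *
go([.423,.1504,.056])"
```

```text
6.95 [0.4235 0.1513 0.0566] x yaw 133.49 q [-0.    0.3  -0.5   2.16  0.22  0.72  0.12] F [ 5.  -0.5 -1.2] [ 0.04 -1.04  0.13] 0.012236727470333206 58.695464730262756
shift [-0.0003 -0.001   0.0006]
```

Request:
play_rows(commands="0 0 0 0;0 0 0 0;0 0 0 0;0 0 0 0;0 0 0 0;0 0 0 0;0 0 0 0;0 0 0 0;0 0 0 0;0 0 0 0;0 0 0 0;0 0 0 0", fingers=-1)

```text
time: 7.95
position: [0.4222, 0.1509, 0.0563]
orientation: [0.0, 0.395, 0.919, -0.0]
force: [0.2, -0.1, -0.6]
grip_width: 0.0853
grasp_force: 0.0
```

Request:
play_rows(commands="0 0 -0.02 0;0 0 -0.05 0;0 0 -0.08 0;0 0 -0.12 0;0 0 -0.16 0;0 0 -0.19 0;0 0 -0.19 0;0 0 -0.19 0")

```text
time: 8.62
position: [0.4233, 0.1513, 0.2481]
orientation: [0.002, 0.395, 0.919, 0.001]
force: [0.2, -0.7, -1.2]
grip_width: 0.0854
grasp_force: 0.0
```

```bash
python3 -c "
from g import *
go([.423,.1504,.25])
p=read_camera('wrist');u,v=pix(p,[.423,.15,.05]).astype(int);print(u,v);b=p['pixels'][max(v-48,0):v+48,u-64:u+64]
q=read_camera('top')['pixels'][163:213,288:354]
cv2.imwrite('pics/w3.png',np.hstack([cv2.resize(b,(500,375),interpolation=2),cv2.resize(q,(300,375),interpolation=2)]))"
```

```text
8.6167 [0.4233 0.1513 0.2481] x yaw 133.43 q [ 0.09  0.03 -0.54  1.96  0.02  1.15  0.3 ] F [ 0.2 -0.7 -1.2] [-0.03  0.07  0.04] 0.08540032490975856 0.0
shift [-0.0005 -0.0008 -0.0019]
251 169
```

View pics/w3.png

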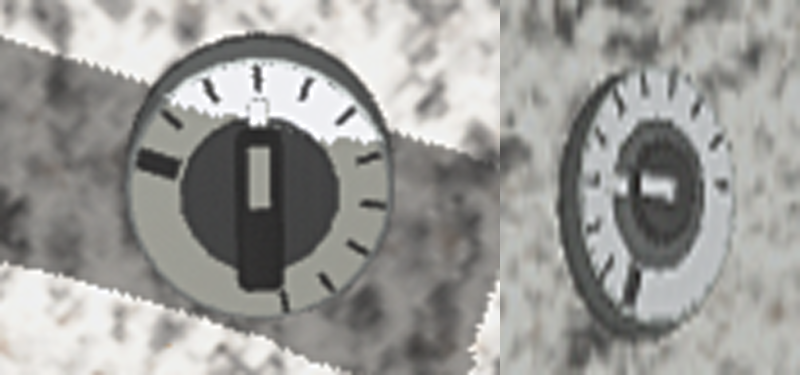

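The nose at (258,110) points at the third mark clockwise after the broad zero mark at (158,163), which is 30 minutes. The round timer hasn't changed and the gripper is clear.

```bash
python3 -c "
from station import *
print(hand_in())"
```

```text
the job is handed in; nothing more can be done
None
```

The bar-grip timer is set to 30 minutes, the round-knob timer is untouched, the gripper has let go and lifted clear, and the job was handed in at about 9 s.

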